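# Pile the tasting slates

### The arm

A 6-joint arm with a two-finger parallel gripper is mounted at the origin on the work surface. World frame = base frame: x ahead of the robot, y to its left, z up, the work surface at z = 0. Lengths are in m, angles in degrees, forces in N, time in s.
With the tool pointing down it reaches from about 0.4 to 0.825 m from the base axis. Payload 7 kg.
Tool frame: the origin (TCP) lies midway between the tips of the shut fingers; the grasp point (between the pads) lies 19 mm behind it (hold_point_z is the distance from the TCP to the grasp point, in m); z points along the fingers, y is the line along which they close (so a half turn about z gives the same grasp; the last joint's range is limited). The gripper opens to 88 mm and grips with 3 to 60 N. Pads are 19 mm wide; open, the fingers measure 130 mm over their backs; the gripper's body (78 mm by 193 mm) begins 47 mm behind the grasp point.
Start: joints at [-50.873, 20.546, 0.682, 0, -70.136, -16.507], TCP at [0.26, -0.623, 0.227] pointing down, gripper open.
Joint ranges: [-176.03, 176.03], [-82.01, 121.73], [-58.28, 71.71], [-173.87, 95.51], [-174.79, -0.11], [-173.66, 173.66]. Speed limits (degrees/s): [136.94, 136.94, 172.46, 180, 180, 180].

### API

Orientations are given as [roll, pitch, yaw] about the fixed x, y, z axes, in that order (R = Rz(yaw) Ry(pitch) Rx(roll)).
In Python, from plant import get_state, capture, close_job, hold_point_z gives the robot as it stands.
- The arm moves only by the shell command python3 -m inch 'ROWS' [FORCE]. ROWS is text: rows parted by semicolons, each of 5 numbers parted by spaces: the shift along the tool's x, y, z normalised to -1 to 1, where 1 is 0.15 m, then the turn about the tool's z normalised to -1 to 1, where 1 is 360 degrees, then the opening, from 0 (shut) to 1 (fully open). In form: tx ty tz spin grip; .... A call has exactly 8 rows; each row shifts and turns the commanded pose from where the row before left it, along the tool's axes as they then stand; what a row does not reach is not made up. A row lasts 1/8 s, in which the tool goes at most 62.5 mm and 10.7 degrees, less where a joint would pass 70% of its speed; a pose out of reach is approached as far as the arm can. A call with a number of a shift or a turn outside -1 to 1 is refused whole. A call with a gripper value outside its range is refused whole. The fingers move at their own pace and stop on an object; FORCE is the grip in N (left out, the last holds). Time passes only in rows, so rows that do not move let the fingers close, or fill a call up. It gives the time, the measured TCP pose, the force, the opening and the grip force at its end, in the units of the state.
- get_state(): the state, without advancing time (a new reading comes with each control period).
- capture(name): name is "side" or "top" or "wrist"; returns a dict with "color" (420x560x3 uint8, blue, green, red), "mtx" (3x3 intrinsics, pixels), "R" (3x3) and "t" (3): a world point X has camera coordinates R X + t. Camera axes: x right, y down, z forward; pixel columns grow to the right and rows downward; lengths in m; the calibration is good to about 2 mm. The wrist camera is an equidistant fisheye: a pixel r from the principal point sees the ray r / f radians off the axis. A picture is of the moment at which its call begins. There is no depth.
- close_job(): hands the job in; it is judged then, once.
The state is a dict: "time_s": time; "joints": joint angles; "qd": joint speeds; "joint_torque": joint torques, N m; "tcp_pos": TCP position; "eef_rot": TCP orientation; "contact_force": force on the tool from outside, world axes, zero at the start; "moment": the same for the moment, N m; "gripper_width": finger opening in m; "gripper_force": force on a finger pad.
Only numpy, scipy, OpenCV 4.12 (cv2) and the standard library are available. Lean on these libraries where they do the work, as an engineer would, in place of code of your own. Each camera call takes 0.05 s, during which the arm holds its last target. There are 200 camera calls.

### The job

Clear up after the tasting: first lift the white beaker off the slate that lies on the dark wooden stand and stand it on the round cork coaster. Then stack the two loose slates flat on the slate on the stand, setting each down without dropping it, so that the three make one square pile with all edges flush. Leave the bottle, the pine box and the bowl alone.

Things in the scene. Friction and masses are not known exactly. Their poses are not given: they have to be found in the camera images.
- stand: fixed low stand of dark wood, 180 long (x) by 96 wide (y), its flat top 18 above the table; origin at the table under its centre. One slate lies on it, nearly centred, with its long side along the stand's
- slate_base: a natural-slate serving board, dark grey with paler edges and faint streaks, a flat rectangular plate 150 long (x) by 58 wide (y) by 16 thick, about 0.37 kg; origin at the centre of its underside, z up. This one lies loose on the stand, underside 18 above the table, and carries the beaker at the start; it is the bottom of the pile and stays on the stand
- slate_a: a natural-slate serving board, dark grey with paler edges and faint streaks, a flat rectangular plate 150 long (x) by 58 wide (y) by 16 thick, about 0.37 kg; origin at the centre of its underside, z up. Loose, lies flat on the table
- slate_b: a natural-slate serving board, dark grey with paler edges and faint streaks, a flat rectangular plate 150 long (x) by 58 wide (y) by 16 thick, about 0.37 kg; origin at the centre of its underside, z up. Loose, lies flat on the table; the same as the other
- beaker: white ceramic beaker, open at the top, round, 80 high, 62 across at the rim and narrowing slightly to the foot, about 0.2 kg; origin at the centre of its underside, z up. At the start it stands on the slate on the stand, on its long centre line, up to 30 from its middle
- coaster: fixed round cork coaster, 110 across and 8 thick, lying on the table; origin at the table under its centre
- half_bottle: green bottle standing upright, 60 across, 235 high, bystander; origin at the centre of its underside
- pine_box: closed flat pine box, 94 (x) by 124 (y) by 58 high, bystander; origin at the centre of its underside
- cork_bowl: brown wooden bowl, 90 across the rim, 42 high, bystander; origin at the centre of its underside
Things that resemble listed ones, but are neither listed nor needed, are in the scene too. What is meant by the coaster is not pink, and is the larger of those in its own colour.

How it is judged (in metres and radians):
On the way, in this order (a step that is already met when the one before it is completed fails the run):
1. the beaker stands on the coaster, released (horizontal distance between beaker and coaster below 0.025 m and angle between beaker's own z axis and vertical below 0.08 rad and z of beaker in the frame of coaster below 0.012 m and linear speed of beaker below 0.02 m/s and contact force between the fingers and beaker below 0.05 N), for 0.2 s.
2. one loose slate lies squarely on the slate on the stand, released (((horizontal distance between slate_a and slate_base below 0.006 m and angle between the x axis of slate_a and the x axis of slate_base, either way round below 0.08 rad and angle between the z axis of slate_a and the z axis of slate_base, either way round below 0.05 rad and z of slate_a in the frame of slate_base between 0.012 and 0.036 m and contact force between the fingers and slate_a below 0.05 N and linear speed of slate_a below 0.02 m/s) or (horizontal distance between slate_b and slate_base below 0.006 m and angle between the x axis of slate_b and the x axis of slate_base, either way round below 0.08 rad and angle between the z axis of slate_b and the z axis of slate_base, either way round below 0.05 rad and z of slate_b in the frame of slate_base between 0.012 and 0.036 m and contact force between the fingers and slate_b below 0.05 N and linear speed of slate_b below 0.02 m/s))), for 0.2 s.
At the end, for the whole second after the job is handed in: The beaker stands upright and wholly on the coaster (within 25 mm of its centre). The bottom slate lies flat on the stand (within 30 mm of its centre), and both loose slates lie flat on it, each within 6 mm and 0.08 rad (4.6 degrees) of it. All released and at rest (all of step 1 and horizontal distance between slate_base and stand below 0.03 m and angle between slate_base's own z axis and vertical below 0.05 rad and z of slate_base in the frame of stand below 0.022 m and horizontal distance between each of slate_a, slate_b and slate_base below 0.006 m and angle between the x axis of each of slate_a, slate_b and the x axis of slate_base, either way round below 0.08 rad and angle between the z axis of each of slate_a, slate_b and the z axis of slate_base, either way round below 0.05 rad and z of slate_a in the frame of slate_base between 0.012 and 0.036 m and contact force between the fingers and slate_a below 0.05 N and linear speed of each of slate_a, slate_b below 0.02 m/s and z of slate_b in the frame of slate_base between 0.012 and 0.036 m and contact force between the fingers and slate_b below 0.05 N); the robot touches nothing.
It fails at once if a slate is dropped (falls freely by more than about 15 mm) ((contact force between the fingers and slate_a below 0.05 N and linear speed of slate_a above 0.55 m/s) or (contact force between the fingers and slate_b below 0.05 N and linear speed of slate_b above 0.55 m/s) or (contact force between the fingers and slate_base below 0.05 N and linear speed of slate_base above 0.55 m/s)).
It fails at once if a bystander is moved more than 30 mm or tipped (distance of any of half_bottle, pine_box, cork_bowl from where it was at the start of the episode above 0.03 m or angle between any of half_bottle, pine_box, cork_bowl's own z axis and vertical above 0.3 rad).
It also fails if it takes over 72 s, if anything falls off the work surface, if the arm or the gripper's body presses on something with over 40 N, if the wrist force passes 120 N, or if a joint passes its speed limit or range.

## Working session

There is one attempt and no reset: what is moved stays moved. The work goes in short steps, Python scripts to look and compute and a shell command to move; the robot and the scene stay as the last step left them, time stands still between calls to the robot, and variables do not carry over. Pictures are saved under pics/ and viewed, at most 12 in all, crops included, and the job is handed in when it is done.

```bash
mkdir -p pics; ls; cat > h.py <<'E'
import cv2,numpy as np
from plant import *
def snap(n,f):
    c=capture(n); cv2.imwrite(f'pics/{f}.png',c['color']); np.savez(f'pics/{f}.npz',**{k:c[k] for k in('mtx','R','t')}); return c
def ray(c,uv):
    K=np.array(c['mtx']);R=np.array(c['R']);t=np.array(c['t'])
    uv=np.atleast_2d(np.array(uv,float))
    return -R.T@t, (np.c_[(uv-K[:2,2])/[K[0,0],K[1,1]],np.ones(len(uv))])@R
def onz(c,uv,z):
    o,d=ray(c,uv); return o+d*((z-o[2])/d[:,2:])
def rayw(c,uv):
    K=np.array(c['mtx']);R=np.array(c['R']);t=np.array(c['t'])
    uv=np.atleast_2d(np.array(uv,float)); p=(uv-K[:2,2])/[K[0,0],K[1,1]]
    th=np.linalg.norm(p,axis=1,keepdims=True); d=np.c_[p/np.maximum(th,1e-9)*np.sin(th),np.cos(th)]@R
    return -R.T@t,d
def onzw(c,uv,z):
    o,d=rayw(c,uv); return o+d*((z-o[2])/d[:,2:])
E
python3 - <<'E'
from h import *
for n in('side','top','wrist'):
    c=snap(n,n+'0'); print(n,np.array(c['mtx']).tolist(),(-np.array(c['R']).T@c['t']).round(3))
s=get_state();print(s['tcp_pos'],s['eef_rot'],s['time_s'],s['gripper_width'],hold_point_z)
E
```

```text
pics
side [[506.02211844049515, 0.0, 281.4863762673446], [0.0, 506.02211844049515, 205.15325692965718], [0.0, 0.0, 1.0]] [0.167 0.956 1.018]
top [[407.44485397261934, 0.0, 281.12012614112723], [0.0, 407.44485397261934, 206.67037498580498], [0.0, 0.0, 1.0]] [ 0.458 -0.007  0.947]
wrist [[325.19226210127806, 0.0, 275.0454185587906], [0.0, 325.19226210127806, 209.5260272599253], [0.0, 0.0, 1.0]] [ 0.185 -0.654  0.383]
[ 0.25947386 -0.62275128  0.22584301] [ 1.79929170e+02 -6.30139633e-03 -1.57383884e+02] 0.15 0.08732081672244647 0.0188
```

View pics/top0.png

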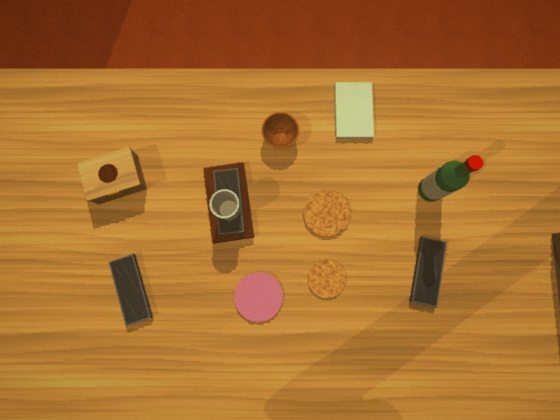

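View pics/side0.png

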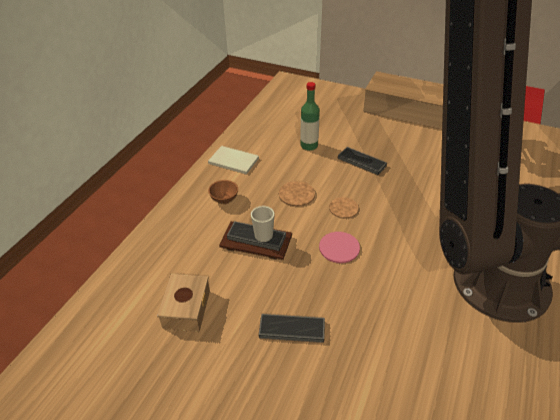

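The top view shows the stand at (228,202) with the beaker at (225,204), and the target coaster, the larger cork, at (327,214). The loose slates are at (131,290) and (429,272), the bowl at (280,129), the bottle around (450,178) and the box at (112,175). The side view shows the same layout: stand (257,238), coaster (297,194), slates (292,328) and (362,160).

```bash
cat > m.py <<'E'
from h import *
def L(n):
    d=dict(np.load(f'pics/{n}.npz')); d['color']=cv2.imread(f'pics/{n}.png'); return d
def blob(c,mask,box,k=3):
    x0,y0,x1,y1=box; m=np.zeros_like(mask); m[y0:y1,x0:x1]=mask[y0:y1,x0:x1]
    m=cv2.morphologyEx(m,cv2.MORPH_CLOSE,np.ones((k,k)))
    cs,_=cv2.findContours(m,cv2.RETR_EXTERNAL,cv2.CHAIN_APPROX_NONE)
    return max(cs,key=cv2.contourArea)
def rect(P):
    (cx,cy),(w,h),a=cv2.minAreaRect((P[:,:2]*1000).astype(np.float32))
    if w<h: w,h,a=h,w,a+90
    return np.round([cx,cy,w,h,(a+90)%180-90],1)
E
cat > m1.py <<'E'
from m import *
t=L('top0'); s=L('side0')
def hsv(c): return cv2.cvtColor(c['color'],cv2.COLOR_BGR2HSV)
ht,hs=hsv(t),hsv(s)
def slate(h): return ((h[...,1]<95)&(h[...,2]<125)).astype(np.uint8)*255
for n,bt,bs in(('L',(100,245,160,335),(250,308,335,348)),('R',(405,230,452,312),(332,145,392,176)),('base',(205,160,250,240),(222,218,296,252))):
    a=blob(t,slate(ht),bt);b=blob(s,slate(hs),bs)
    print(n,cv2.contourArea(a),cv2.contourArea(b))
    for z in(.0,.016,.034): print(z,rect(onz(t,a[:,0],z)),rect(onz(s,b[:,0],z)))
def cork(h): return ((h[...,0]<20)&(h[...,1]>110)&(h[...,2]>100)).astype(np.uint8)*255
for n in('t','s'):
    h=ht if n=='t' else hs
    print(n,'table',h[350,60] if n=='t' else h[380,200],'cork',h[214,327] if n=='t' else h[194,297],'stand',h[175,210] if n=='t' else h[240,225],'beaker',h[190,222] if n=='t' else h[228,262])
out=[]
for c,(x0,y0,x1,y1) in((t,(170,90,370,330)),(s,(200,170,380,270))):
    im=c['color'][y0:y1,x0:x1]; f=390/im.shape[1]; out.append(cv2.resize(im,None,fx=f,fy=f,interpolation=cv2.INTER_CUBIC))
H=max(o.shape[0] for o in out); cv2.imwrite('pics/z1.png',np.hstack([cv2.copyMakeBorder(o,0,H-o.shape[0],0,5,0) for o in out]))
E
python3 m1.py
```

```text
L 1587.5 1489.5
0.0 [429.4 340.5 148.8  57.7  19.1] [434.3 329.9 152.2  67.7  19.1]
0.016 [429.9 334.6 146.2  56.7  19.1] [430.1 339.7 149.8  66.7  19.1]
0.034 [430.4 328.  143.4  55.6  19.1] [425.3 350.8 147.1  65.5  19.1]
R 884.0 593.5
0.0 [ 471.7 -342.2  149.3   57.6  -12.4] [ 476.3 -351.4  157.8   72.5  -12.5]
0.016 [ 471.4 -336.6  146.7   56.6  -12.4] [ 471.5 -330.8  155.3   71.3  -12.5]
0.034 [ 471.2 -330.2  143.9   55.5  -12.4] [ 466.  -307.7  152.5   70.   -12.5]
base 214.0 894.5
0.0 [664.3 123.6  94.8  57.4   6.7] [646.8  71.5 159.2 115.5   6.8]
0.016 [660.8 121.4  93.2  56.4   6.7] [639.3  85.4 156.7 113.7   6.8]
0.034 [656.9 118.9  91.4  55.3   6.7] [630.8 101.  153.9 111.6   6.8]
t table [ 16 179 164] cork [ 15 189 188] stand [ 11 193  99] beaker [ 29  69 185]
s table [ 16 136 175] cork [ 14 141 175] stand [  9 167  84] beaker [ 22  63 129]
```

View pics/z1.png

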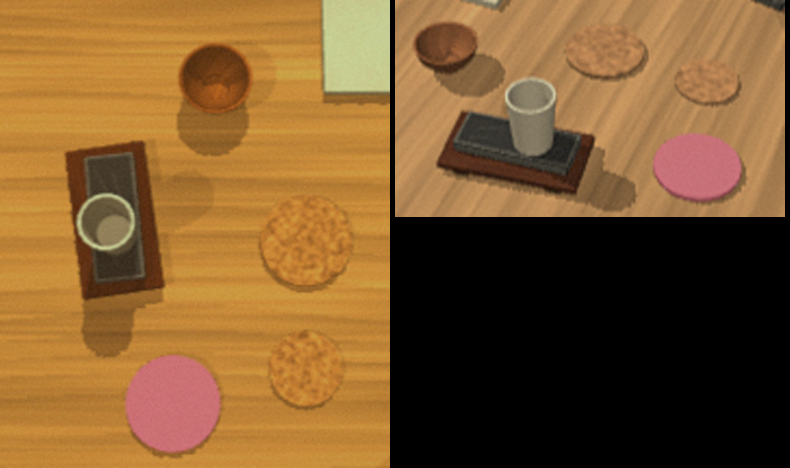

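In the crop, the base slate's corners in the left panel are at (86,157), (133,153), (144,278) and (97,282). The beaker rim is at (106,222) left and (530,95) right, and the coaster is at (306,240) left and (606,50) right. I'll triangulate these.

```bash
cat >> m.py <<'E'
def tri(*cr):  # list of (o,d)
    A=np.zeros((3,3));b=np.zeros(3)
    for o,d in cr:
        d=d[0]/np.linalg.norm(d[0]);P=np.eye(3)-np.outer(d,d);A+=P;b+=P@o
    X=np.linalg.solve(A,b); return X.round(4),[round(float(np.linalg.norm(np.cross(X-o,d[0]/np.linalg.norm(d[0])))),4) for o,d in cr]
def plan(x,y,z,yaw):
    s=get_state();p=np.array(s['tcp_pos']);y0=s['eef_rot'][2]
    dy=(yaw-y0+90)%180-90
    f=np.radians(y0+dy);d=np.array([x,y,z])-p
    # down-pointing tool after the spin: x=(c,s), y=(s,-c), z=down ; spin about tool z is -yaw
    c,s_=np.cos(f),np.sin(f)
    print('spin first total',round(-dy/360,4),'rows>=',abs(dy)/10.7,'then shift',(np.array([c*d[0]+s_*d[1],s_*d[0]-c*d[1],-d[2]])/.15).round(3),'t',s['time_s'])
E
python3 - <<'E'
from m import *
t=L('top0'); s=L('side0')
T=lambda u,v:(u/1.95+170,v/1.95+90)
S=lambda u,v:((u-395)/2.1667+200,v/2.1667+170)
print('rim',tri(ray(t,T(106,222)),ray(s,S(530,95))))
print('coaster',tri(ray(t,T(306,240)),ray(s,S(606,50))), onz(t,T(306,240),.008))
q=[T(86,157),T(133,153),T(144,278),T(97,282)]
print(onz(t,q,.034).round(4),rect(onz(t,q,.034)))
qs=[S(457,116),S(582,136),S(574,171),S(453,150)]
for i,j in((0,0),(1,3),(2,2),(3,1)):pass
print(onz(s,qs,.034).round(4),rect(onz(s,qs,.034)))
a=[T(66,152),T(144,142),T(162,288),T(84,298)];print('stand',rect(onz(t,a,.018)))
print('bowl',onz(t,T(215,77),.042),'box',onz(t,(107,172),.058),'bottle',onz(t,(432,190),0))
X=tri(ray(t,T(106,222)),ray(s,S(530,95)))[0]
plan(X[0],X[1],.2,6.7)
E
```

```text
rim (array([0.6085, 0.1132, 0.1133]), [0.0011, 0.0011])
coaster (array([ 0.6049, -0.112 ,  0.0049]), [0.0004, 0.0004]) [[ 0.60487678 -0.11158692  0.008     ]]
[[0.6999 0.15   0.034 ]
 [0.7048 0.0945 0.034 ]
 [0.5562 0.0788 0.034 ]
 [0.5514 0.1329 0.034 ]] [628.  114.4 150.4  55.8   6. ]
[[0.7174 0.1114 0.034 ]
 [0.5566 0.0807 0.034 ]
 [0.5418 0.1387 0.034 ]
 [0.6934 0.166  0.034 ]] [629.6 125.  167.4  59.7  10.8]
stand [628.2 118.1 178.6  94.7   7.8]
bowl [[ 0.79643262 -0.00254187  0.042     ]] box [[0.68976464 0.38672789 0.058     ]] bottle [[ 0.66191474 -0.36261483  0.        ]]
spin first total 0.0442 rows>= 1.4874874885529377 then shift [-2.883  4.601  0.172] t 0.15
```

```bash
python3 -m inch '0 0 0 0.022 1; 0 0 0 0.022 1; -0.2 0.32 0 0 1; -0.2 0.32 0 0 1; -0.2 0.32 0 0 1; -0.2 0.32 0 0 1; -0.2 0.32 0 0 1; -0.2 0.32 0 0 1' 20; python3 -c "
from m import *
plan(.6085,.1132,.22,6.7)"
```

```text
time_s: 1.15
tcp_pos: [0.4047, -0.3141, 0.2266]
eef_rot: [-180.0, 0.0, -173.2]
contact_force: [0.3, 0.1, 0.6]
gripper_width: 0.0874
gripper_force: 0.0
spin first total 0.0002 rows>= 0.006934440081089056 then shift [-1.681  2.671  0.044] t 1.15
```

```bash
python3 -m inch '-0.21 0.33 0 0 1; -0.21 0.33 0 0 1; -0.21 0.33 0 0 1; -0.21 0.33 0 0 1; -0.21 0.33 0 0 1; -0.21 0.33 0 0 1; -0.21 0.33 0 0 1; -0.2 0.33 0 0 1'; python3 -c "
from m import *
c=snap('wrist','w1')
plan(.6085,.1132,.22,6.7)
print(c['R'],c['t'])"
```

```text
time_s: 2.15
tcp_pos: [0.6068, 0.1089, 0.2264]
eef_rot: [-180.0, -0.0, -173.2]
contact_force: [1.0, -0.2, -0.0]
gripper_width: 0.0876
gripper_force: 0.0
spin first total 0.0006 rows>= 0.02109382085348307 then shift [ 0.007 -0.004  0.037] t 2.2
[[-0.11852752  0.99295001 -0.00122464]
 [ 0.94769867  0.11349382  0.29830585]
 [ 0.29634179  0.03419687 -0.95446955]] [-0.03566067 -0.62525939  0.20668706]
```

View pics/w1.png

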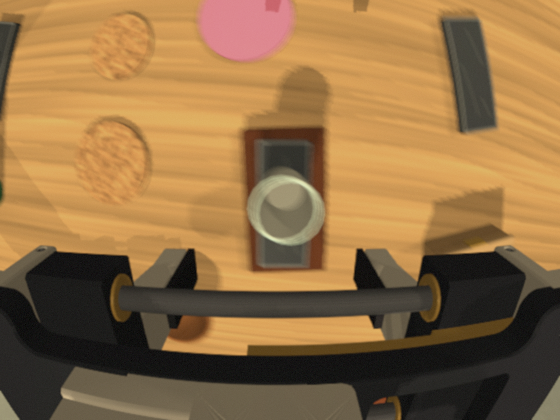

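The wrist view shows the beaker rim centred at (286,209) between the fingers. The base slate's corners are about (256,140), (312,140), (309,268) and (257,268), and the coaster is at (112,160).

```bash
python3 - <<'E'
from m import *
t=L('top0'); s=L('side0');w=L('w1')
T=lambda u,v:(u/1.95+170,v/1.95+90)
S=lambda u,v:((u-395)/2.1667+200,v/2.1667+170)
print('rim',tri(ray(t,T(106,222)),rayw(w,(286,209)),ray(s,S(530,95))),tri(ray(t,T(106,222)),rayw(w,(286,209))))
q=onzw(w,[(256,140),(312,140),(309,268),(257,268)],.034);print('base',q.round(4),rect(q))
print('coaster',onzw(w,(112,160),.008), tri(ray(t,T(306,240)),rayw(w,(112,160))))
plan(.6085,.1132,.068,6.7)
E
```

```text
rim (array([0.6081, 0.1154, 0.1154]), [0.003, 0.0029, 0.0005]) (array([0.6106, 0.1166, 0.1044]), [0.0028, 0.0028])
base [[0.5605 0.0823 0.034 ]
 [0.5531 0.142  0.034 ]
 [0.7045 0.1615 0.034 ]
 [0.7118 0.099  0.034 ]] [632.4 121.4 152.6  63.    6.7]
coaster [[ 0.60295211 -0.10053413  0.008     ]] (array([ 0.6086, -0.1145, -0.0184]), [0.0004, 0.0004])
spin first total 0.0006 rows>= 0.02109382085348307 then shift [ 0.007 -0.004  1.051] t 2.2
```

```bash
python3 -m inch '0 0 0.15 0 1; 0 0 0.2 0 1; 0 0 0.2 0 1; 0 0 0.2 0 1; 0 0 0.2 0 1; 0 0 0.1 0 1; 0 0 0 0 1; 0 0 0 0 1'; python3 -m inch '0 0 0 0 0.2; 0 0 0 0 0.2; 0 0 0 0 0.2; 0 0 0 0 0.2; 0 0 0 0 0.2; 0 0 0 0 0.2; 0 0 0 0 0.2; 0 0 0 0 0.2' 20; python3 -m inch '0 0 -0.04 0 0.2; 0 0 -0.06 0 0.2; 0 0 -0.1 0 0.2; 0 0 -0.1 0 0.2; 0 0 0 0 0.2; 0 0 0 0 0.2; 0 0 0 0 0.2; 0 0 0 0 0.2'; python3 -c "
from m import *
plan(.605,-.1117,.12,6.7)
snap('side','s2')"
```

```text
time_s: 3.2
tcp_pos: [0.6071, 0.1072, 0.0702]
eef_rot: [180.0, 0.1, -173.2]
contact_force: [1.5, -0.8, -0.1]
gripper_width: 0.0874
gripper_force: 0.0
time_s: 4.2
tcp_pos: [0.6067, 0.1073, 0.0695]
eef_rot: [180.0, 0.1, -173.2]
contact_force: [0.3, 2.8, 5.4]
gripper_width: 0.0618
gripper_force: 20.0
time_s: 5.2
tcp_pos: [0.6061, 0.1069, 0.1135]
eef_rot: [-180.0, -0.1, -173.2]
contact_force: [0.4, 0.0, -1.6]
gripper_width: 0.0611
gripper_force: 20.0
spin first total 0.0002 rows>= 0.007251373102265198 then shift [ 0.177 -1.446 -0.043] t 5.2
```

```bash
python3 -m inch '0.02 -0.12 0 0 0.2; 0.03 -0.24 0 0 0.2; 0.03 -0.24 0 0 0.2; 0.03 -0.24 0 0 0.2; 0.03 -0.24 0 0 0.2; 0.02 -0.24 0 0 0.2; 0.02 -0.126 0 0 0.2; 0 0 0 0 0.2'; python3 -m inch '0 0 0.1 0 0.2; 0 0 0.14 0 0.2; 0 0 0.1 0 0.2; 0 0 0.05 0 0.2; 0 0 0.03 0 0.2; 0 0 0.02 0 0.2; 0 0 0 0 0.2; 0 0 0 0 0.2';  python3 -c "
from m import *
plan(.604,-.1117,.0435,6.7)
snap('top','t2'); snap('side','s3')"
```

```text
time_s: 6.25
tcp_pos: [0.6046, -0.1132, 0.1139]
eef_rot: [180.0, -0.0, -173.3]
contact_force: [-0.2, 0.2, -2.7]
gripper_width: 0.0619
gripper_force: 20.0
time_s: 7.25
tcp_pos: [0.6054, -0.1116, 0.0485]
eef_rot: [-180.0, 0.0, -173.2]
contact_force: [0.2, -1.0, -2.0]
gripper_width: 0.0612
gripper_force: 20.0
spin first total 0.0002 rows>= 0.007651958427443312 then shift [0.01  0.    0.034] t 7.25
```

```bash
python3 -m inch '0 0 0.01 0 0.2; 0 0 0.01 0 0.2; 0 0 0.008 0 0.2; 0 0 0.006 0 0.2; 0 0 0 0 0.2; 0 0 0 0 0.2; 0 0 0 0 0.2; 0 0 0 0 0.2'
```

```text
time_s: 8.35
tcp_pos: [0.6054, -0.1115, 0.0434]
eef_rot: [-180.0, 0.0, -173.2]
contact_force: [-0.7, 2.7, 5.2]
gripper_width: 0.0617
gripper_force: 20.0
```

```bash
python3 -c "
from m import *
out=[]
for n,(x0,y0,x1,y1) in(('t2',(260,150,400,290)),('s3',(230,140,370,280))): out.append(cv2.resize(L(n)['color'][y0:y1,x0:x1],(390,390)))
cv2.imwrite('pics/z2.png',np.hstack(out))"
```

```text
(no output)
```

View pics/z2.png

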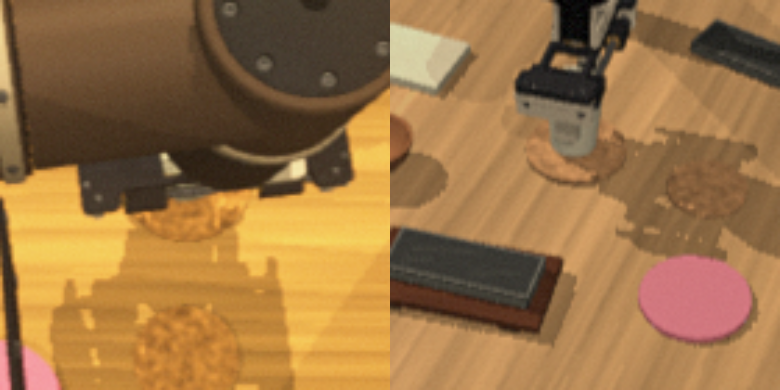

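The beaker sits over the middle of the large cork coaster and the force shows it touching down. I'll release and rise.

```bash
python3 -m inch '0 0 0 0 1; 0 0 0 0 1; 0 0 0 0 1; 0 0 0 0 1; 0 0 0 0 1; 0 0 0 0 1; 0 0 0 0 1; 0 0 0 0 1' && python3 -m inch '0 0 -0.1 0 1; 0 0 -0.2 0 1; 0 0 -0.25 0 1; 0 0 -0.25 0 1; 0 0 -0.25 0 1; 0 0 -0.2 0 1; 0 0 0 0 1; 0 0 0 0 1'; python3 -c "
from m import *
snap('wrist','w4')
plan(.62,.22,.23,6.7)"
```

```text
time_s: 9.35
tcp_pos: [0.6051, -0.1116, 0.043]
eef_rot: [-180.0, 0.0, -173.2]
contact_force: [0.6, -0.7, -0.5]
gripper_width: 0.0877
gripper_force: 0.0
time_s: 10.35
tcp_pos: [0.6048, -0.1115, 0.2308]
eef_rot: [180.0, 0.0, -173.2]
contact_force: [0.6, -0.1, -0.9]
gripper_width: 0.0876
gripper_force: 0.0
spin first total 0.0002 rows>= 0.006673922364870182 then shift [-3.600e-01  2.183e+00  1.000e-03] t 10.4
```

```bash
python3 -m inch '-0.1 0.29 0 0 1; -0.1 0.3 0 0 1; -0.1 0.3 0 0 1; -0.1 0.3 0 0 1; -0.1 0.29 0 0 1; 0 0 0 0 1; 0 0 0 0 1; 0 0 0 0 1';  python3 - <<'E'
from m import *
for a,b in(('wrist','w5'),('side','s5'),('top','t5')): snap(a,b)
s=get_state();print(s['tcp_pos'],s['eef_rot'])
out=[]
w=L('w5')['color'];cv2.imwrite('pics/z3.png',cv2.resize(w[20:300,100:480],None,fx=2.1,fy=2.1,interpolation=cv2.INTER_CUBIC))
E
```

```text
time_s: 11.4
tcp_pos: [0.6531, 0.1168, 0.2302]
eef_rot: [-180.0, -0.0, -173.3]
contact_force: [-0.3, -0.0, 0.1]
gripper_width: 0.0879
gripper_force: 0.0
[0.65331955 0.11679216 0.23059693] [ 1.79998343e+02  4.71319956e-03 -1.73284374e+02]
```

View pics/z3.png

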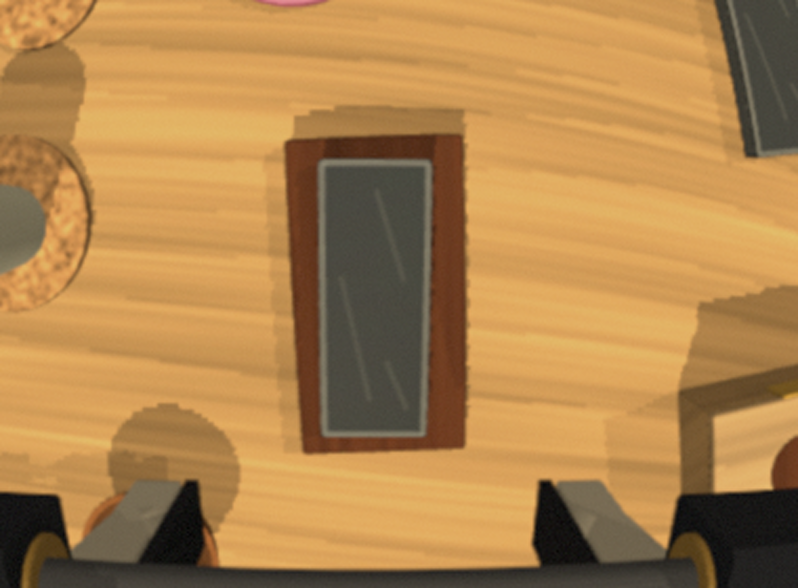

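The base slate is fully visible on the stand, with crop corners (318,159), (433,160), (426,436) and (321,437). I'll fit it with a mask.

```bash
cat > ms.py <<'E'
from m import *
def meas(n,box,zs,side=None):
    w=L(n);h=cv2.cvtColor(w['color'],cv2.COLOR_BGR2HSV)
    m=((h[...,1]<105)).astype(np.uint8)*255
    b=blob(w,m,box,5); print(n,'bbox',cv2.boundingRect(b),'area',cv2.contourArea(b))
    for z in zs: print(z,rect(onzw(w,b[:,0],z)))
    return w,b
E
python3 - <<'E'
from ms import *
w,b=meas('w5',(245,88,315,235),(.03,.034,.038))
f=1/2.1
q=[(100+u*f,20+v*f) for u,v in((318,159),(433,160),(426,436),(321,437))]
print(rect(onzw(w,q,.034)))
# two-view height: wrist vs top/side contour of base slate
for n,z in(('t5',.034),('s5',.034)):
    c=L(n);cv2.imwrite(f'pics/{n}c.png',c['color'])
s=L('s5');h=cv2.cvtColor(s['color'],cv2.COLOR_BGR2HSV);m=((h[...,1]<95)&(h[...,2]<140)).astype(np.uint8)*255
a=blob(s,m,(215,215,300,262));print('side area',cv2.contourArea(a))
for z in(.026,.034,.042): print(z,rect(onz(s,a[:,0],z)),rect(onzw(w,b[:,0],z)))
plan(.4235+.025,.337+.008,.23,19.1)
E
```

```text
w5 bbox (251, 95, 55, 133) area 6859.5
0.03 [630.3 116.8 151.1  59.4   6.5]
0.034 [629.7 116.7 149.5  58.7   6.5]
0.038 [629.  116.6 147.8  58.1   6.5]
[630.7 117.3 150.   58.5   6.5]
side area 984.0
0.026 [631.9 115.  155.3  70.4   6.2] [630.9 116.9 152.8  60.1   6.5]
0.034 [628.2 121.8 154.1  69.8   6.2] [629.7 116.7 149.5  58.7   6.5]
0.042 [624.4 128.6 152.8  69.3   6.2] [628.4 116.5 146.1  57.4   6.5]
spin first total -0.0344 rows>= 1.1574181539683162 then shift [0.792 1.884 0.004] t 11.55
```

```bash
python3 -m inch '0 0 0 -0.017 1; 0.08 0.19 0 -0.017 1; 0.12 0.34 0 0 1; 0.16 0.34 0 0 1; 0.16 0.34 0 0 1; 0.16 0.34 0 0 1; 0.13 0.33 0 0 1; 0 0 0 0 1'; python3 -m inch '0 0 0 0 1; 0 0 0 0 1; 0 0 0 0 1; 0 0 0 0 1; 0 0 0 0 1; 0 0 0 0 1; 0 0 0 0 1; 0 0 0 0 1' 40; python3 - <<'E'
from ms import *
for a,b in(('wrist','w6'),('side','s6')): snap(a,b)
w,b=meas('w6',(230,60,335,240),(0,.012,.016,.02))
s=L('s6')
for z in (.012,.016,.02): print('s0',z,rect(onz(L('side0'),blob(s,((lambda h:((h[...,1]<95)&(h[...,2]<125)).astype(np.uint8)*255)(cv2.cvtColor(L('side0')['color'],cv2.COLOR_BGR2HSV))),(250,308,335,348))[:,0],z)))
r=rect(onzw(w,b[:,0],.016))
plan(r[0]/1000,r[1]/1000,.03,r[4])
E
```

```text
time_s: 12.55
tcp_pos: [0.4474, 0.3488, 0.231]
eef_rot: [179.9, 0.0, -160.8]
contact_force: [-0.6, -0.3, 0.2]
gripper_width: 0.0877
gripper_force: 0.0
time_s: 13.55
tcp_pos: [0.4492, 0.3468, 0.2305]
eef_rot: [-180.0, -0.0, -161.0]
contact_force: [0.6, 0.8, 0.1]
gripper_width: 0.0879
gripper_force: 0.0
w6 bbox (247, 98, 51, 126) area 6067.0
0 [433.  336.8 154.9  60.3  19.4]
0.012 [431.1 336.3 150.1  58.4  19.4]
0.016 [430.5 336.1 148.5  57.8  19.4]
0.02 [429.9 335.9 146.9  57.2  19.4]
s0 0.012 [431.1 337.3 150.4  66.9  19.1]
s0 0.016 [430.1 339.7 149.8  66.7  19.1]
s0 0.02 [429.  342.2 149.2  66.4  19.1]
spin first total -0.001 rows>= 0.034943547699816856 then shift [ 0.141 -0.026  1.336] t 13.65
```

```bash
python3 -m inch '0.07 -0.013 0.1 -0.001 1; 0.07 -0.013 0.25 0 1; 0 0 0.3 0 1; 0 0 0.3 0 1; 0 0 0.25 0 1; 0 0 0.13 0 1; 0 0 0 0 1; 0 0 0 0 1'; python3 -m inch '0 0 0.05 0 1; 0 0 0.05 0 1; 0 0 0.05 0 1; 0 0 0.02 0 1; 0 0 0 0 1; 0 0 0 0 1; 0 0 0 0 1; 0 0 0 0 1'; python3 - <<'E'
from ms import *
plan(.4307,.3362,.005,19.4)
E
```

```text
time_s: 14.65
tcp_pos: [0.4311, 0.3368, 0.0318]
eef_rot: [180.0, 0.1, -160.6]
contact_force: [0.4, 0.4, 0.2]
gripper_width: 0.0878
gripper_force: 0.0
time_s: 15.65
tcp_pos: [0.4307, 0.3363, 0.0056]
eef_rot: [180.0, 0.0, -160.6]
contact_force: [-0.2, -0.3, -0.0]
gripper_width: 0.088
gripper_force: 0.0
spin first total -0.0001 rows>= 0.0019743752700516664 then shift [ 0.    -0.001  0.004] t 15.65
```

Perfect alignment; close and lift gently.

```bash
python3 -m inch '0 0 0 0 0.3; 0 0 0 0 0.3; 0 0 0 0 0.3; 0 0 0 0 0.3; 0 0 0 0 0.3; 0 0 0 0 0.3; 0 0 0 0 0.3; 0 0 0 0 0.3' 45; python3 -m inch '0 0 -0.03 0 0.3; 0 0 -0.06 0 0.3; 0 0 -0.1 0 0.3; 0 0 -0.15 0 0.3; 0 0 -0.15 0 0.3; 0 0 -0.11 0 0.3; 0 0 0 0 0.3; 0 0 0 0 0.3';  python3 - <<'E'
from ms import *
snap('side','s7')
plan(.630,.117,.09,6.5)
s=L('s7')['color'];cv2.imwrite('pics/z4.png',cv2.resize(s[200:400,180:400],None,fx=2.5,fy=2.5))
E
```

```text
time_s: 16.65
tcp_pos: [0.4307, 0.3363, 0.0055]
eef_rot: [180.0, 0.0, -160.6]
contact_force: [-0.4, 0.6, 0.3]
gripper_width: 0.0573
gripper_force: 45.0
time_s: 17.65
tcp_pos: [0.4304, 0.3359, 0.0953]
eef_rot: [180.0, -0.0, -160.6]
contact_force: [-0.6, 0.2, -2.7]
gripper_width: 0.0571
gripper_force: 45.0
spin first total 0.0357 rows>= 1.2024089132853055 then shift [-1.158 -1.6    0.033] t 17.7
```

View pics/z4.png

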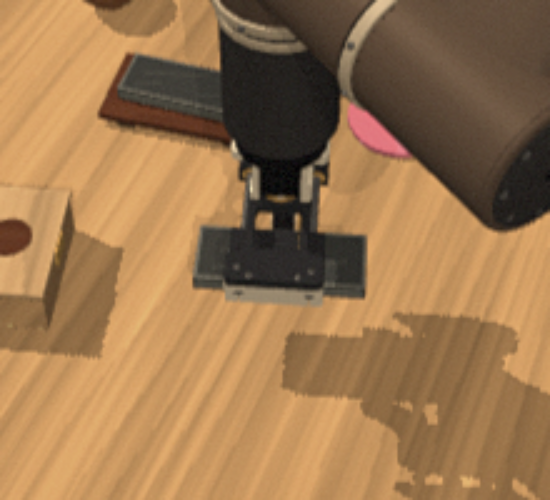

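The slate hangs level and centred in the fingers, so I'll carry it over the stand.

```bash
python3 -m inch '0 0 0 0.012 0.3; 0 0 0 0.012 0.3; 0 0 0 0.012 0.3; -0.1 -0.13 0 0 0.3; -0.2 -0.28 0 0 0.3; -0.22 -0.3 0 0 0.3; -0.22 -0.3 0 0 0.3; -0.22 -0.3 0 0 0.3'; python3 -m inch '-0.14 -0.2 0 0 0.3; -0.06 -0.09 0 0 0.3; 0 0 0 0 0.3; 0 0 0 0 0.3; 0 0 0 0 0.3; 0 0 0 0 0.3; 0 0 0 0 0.3; 0 0 0 0 0.3';  python3 - <<'E'
from ms import *
plan(.630,.117,.0395,6.5)
s=get_state();print(s['tcp_pos'],s['eef_rot'])
snap('wrist','w8')
E
```

```text
time_s: 18.7
tcp_pos: [0.5963, 0.1555, 0.0944]
eef_rot: [-180.0, -0.1, -173.6]
contact_force: [0.3, 0.9, -3.4]
gripper_width: 0.0576
gripper_force: 45.0
time_s: 19.7
tcp_pos: [0.6303, 0.1174, 0.0956]
eef_rot: [180.0, 0.0, -173.6]
contact_force: [-0.5, 0.7, -2.9]
gripper_width: 0.0575
gripper_force: 45.0
spin first total -0.0002 rows>= 0.006001808625002166 then shift [ 0.002 -0.002  0.374] t 19.7
[0.6303339  0.11735052 0.09557683] [ 1.79996008e+02  8.17891943e-03 -1.73564219e+02]
```

View pics/w8.png

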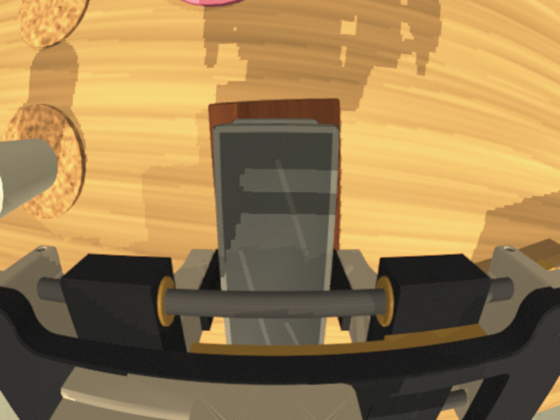

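The held slate's near end is at row 126, columns 214–338, sitting over the base slate, whose near edge is at row 120. I'll check the slip along x and then lower.

```bash
python3 - <<'E'
from ms import *
w=L('w8');P=onzw(w,[(214,127),(338,127)],.106);print(P)
p=np.array(get_state()['tcp_pos']);a=np.radians(-173.5);x=np.array([np.cos(a),np.sin(a),0]);print((P.mean(0)-p)@x, (P.mean(0)-p)@np.array([np.sin(a),-np.cos(a),0]))
E
python3 -m inch '0 0 0.06 0 0.3; 0 0 0.1 0 0.3; 0 0 0.1 0 0.3; 0 0 0.05 0 0.3; 0 0 0.025 0 0.3; 0 0 0.01 0 0.3; 0 0 0 0 0.3; 0 0 0 0 0.3'
python3 -m inch '0 0 0.007 0 0.3; 0 0 0.007 0 0.3; 0 0 0.007 0 0.3; 0 0 0 0 0.3; 0 0 0 0 0.3; 0 0 0 0 0.3; 0 0 0 0 0.3; 0 0 0 0 0.3'
```

```text
[[0.56041621 0.08141754 0.106     ]
 [0.55408191 0.13717625 0.106     ]]
0.07352944376962423 0.0003512178963385182
time_s: 20.75
tcp_pos: [0.6307, 0.1173, 0.0442]
eef_rot: [180.0, 0.0, -173.6]
contact_force: [-1.0, 0.0, -3.4]
gripper_width: 0.0577
gripper_force: 45.0
time_s: 21.75
tcp_pos: [0.6304, 0.1171, 0.0406]
eef_rot: [180.0, -0.0, -173.6]
contact_force: [-0.4, 0.3, -2.8]
gripper_width: 0.0575
gripper_force: 45.0
```

```bash
python3 -m inch '0 0 0.006 0 0.3; 0 0 0 0 0.3; 0 0 0.005 0 0.3; 0 0 0 0 0.3; 0 0 0 0 0.3; 0 0 0 0 0.3; 0 0 0 0 0.3; 0 0 0 0 0.3'
```

```text
time_s: 22.75
tcp_pos: [0.6304, 0.1172, 0.0395]
eef_rot: [-180.0, 0.0, -173.6]
contact_force: [-4.0, -0.5, 5.9]
gripper_width: 0.0575
gripper_force: 45.0
```

```bash
python3 -m inch '0 0 0 0 1; 0 0 0 0 1; 0 0 0 0 1; 0 0 0 0 1; 0 0 0 0 1; 0 0 0 0 1; 0 0 -0.05 0 1; 0 0 -0.1 0 1'; python3 -m inch '0 0 -0.25 0 1; -0.08 0 -0.3 0 1; -0.07 0 -0.3 0 1; 0 0 -0.25 0 1; 0 0 0 0 1; 0 0 0 0 1; 0 0 0 0 1; 0 0 0 0 1'; python3 - <<'E'
from ms import *
snap('wrist','w9');snap('side','s9')
w,b=meas('w9',(225,70,335,245),(.046,.05,.054))
c=w['color'][60:260,180:380];d=L('s9')['color'][190:290,190:290]
cv2.imwrite('pics/z5.png',np.hstack([cv2.resize(c,(390,390),interpolation=cv2.INTER_CUBIC),cv2.resize(d,(390,390),interpolation=cv2.INTER_CUBIC)]))
plan(.4715+.0225,-.338-.005,.23,-12.4)
E
```

```text
time_s: 23.75
tcp_pos: [0.6301, 0.117, 0.0618]
eef_rot: [-180.0, -0.1, -173.6]
contact_force: [-0.2, 0.3, 0.7]
gripper_width: 0.0879
gripper_force: 0.0
time_s: 24.75
tcp_pos: [0.6523, 0.1195, 0.2255]
eef_rot: [-180.0, -0.1, -173.6]
contact_force: [0.3, -0.4, 0.3]
gripper_width: 0.0877
gripper_force: 0.0
w9 bbox (247, 96, 58, 140) area 7682.5
0.046 [631.6 116.9 151.1  59.5   6.3]
0.05 [630.9 116.8 149.3  58.8   6.3]
0.054 [630.2 116.8 147.5  58.1   6.3]
spin first total 0.0523 rows>= 1.7588369985766155 then shift [ 0.37  -3.239 -0.028] t 24.85
```

View pics/z5.png

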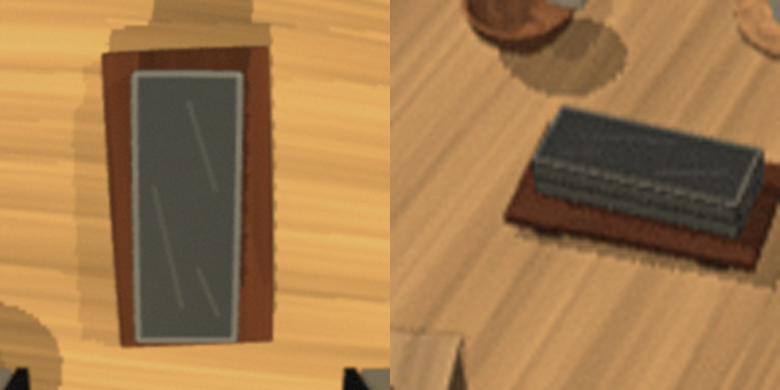

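The pair is flush: the slate fits at (630.9,116.8) and 6.3°, against (630,117) and 6.5° for the base. Next is the second slate, keeping clear of the bottle.

```bash
python3 -m inch '0 0 0 0.026 1; 0.02 -0.2 0 0.026 1; 0.05 -0.36 -0.03 0 1; 0.05 -0.38 0 0 1; 0.05 -0.38 0 0 1; 0.05 -0.38 0 0 1; 0.05 -0.38 0 0 1; 0.05 -0.38 0 0 1'; python3 -m inch '0.05 -0.38 0 0 1; 0.05 -0.3 0 0 1; 0.02 -0.1 0 0 1; 0 0 0 0 1; 0 0 0 0 1; 0 0 0 0 1; 0 0 0 0 1; 0 0 0 0 1'; python3 - <<'E'
from ms import *
snap('wrist','w10')
w,b=meas('w10',(225,60,335,245),(.012,.016,.02))
r=rect(onzw(w,b[:,0],.016))
plan(r[0]/1000,r[1]/1000,.0055,r[4])
E
```

```text
time_s: 25.85
tcp_pos: [0.5312, -0.2334, 0.2309]
eef_rot: [-180.0, 0.0, 167.7]
contact_force: [0.5, 0.1, 0.9]
gripper_width: 0.0876
gripper_force: 0.0
time_s: 26.85
tcp_pos: [0.4898, -0.3418, 0.231]
eef_rot: [180.0, 0.0, 167.7]
contact_force: [0.7, 0.8, 0.2]
gripper_width: 0.0877
gripper_force: 0.0
w10 bbox (250, 100, 52, 126) area 6028.0
0.012 [ 472.5 -337.7  150.5   58.6  -12.2]
0.016 [ 471.9 -337.5  148.9   58.   -12.2]
0.02 [ 471.2 -337.4  147.3   57.3  -12.2]
spin first total -0.0002 rows>= 0.006613077226608584 then shift [0.122 0.004 1.503] t 26.9
```

```bash
python3 -m inch '0.06 0.004 0.1 0 1; 0.062 0 0.25 0 1; 0 0 0.3 0 1; 0 0 0.3 0 1; 0 0 0.25 0 1; 0 0 0.13 0 1; 0 0 0 0 1; 0 0 0 0 1'; python3 -m inch '0 0 0.05 0 1; 0 0 0.05 0 1; 0 0 0.05 0 1; 0 0 0.022 0 1; 0 0 0 0 1; 0 0 0 0 1; 0 0 0 0 1; 0 0 0 0 1'; python3 - <<'E'
from ms import *
plan(.472,-.3375,.0055,-12.2)
E
```

```text
time_s: 27.9
tcp_pos: [0.4725, -0.3381, 0.0323]
eef_rot: [-180.0, 0.1, 167.7]
contact_force: [0.0, -0.3, -0.1]
gripper_width: 0.0878
gripper_force: 0.0
time_s: 28.9
tcp_pos: [0.4719, -0.3378, 0.0058]
eef_rot: [-180.0, 0.0, 167.7]
contact_force: [-0.2, 0.3, -0.5]
gripper_width: 0.0882
gripper_force: 0.0
spin first total -0.0003 rows>= 0.009282820305862562 then shift [-0.     0.002  0.002] t 28.9
```

```bash
python3 -m inch '0 0 0 0 0.3; 0 0 0 0 0.3; 0 0 0 0 0.3; 0 0 0 0 0.3; 0 0 0 0 0.3; 0 0 0 0 0.3; 0 0 0 0 0.3; 0 0 0 0 0.3' 45; python3 -m inch '0 0 -0.03 0 0.3; 0 0 -0.07 0 0.3; 0 0 -0.15 0 0.3; 0 0 -0.2 0 0.3; 0 0 -0.25 0 0.3; 0 0 -0.25 0 0.3; 0 0 -0.1 0 0.3; 0 0 0 0 0.3';  python3 - <<'E'
from ms import *
plan(.6305,.117,.11,6.4)
E
```

```text
time_s: 29.9
tcp_pos: [0.4718, -0.3377, 0.0056]
eef_rot: [180.0, -0.0, 167.7]
contact_force: [0.6, 0.5, 0.2]
gripper_width: 0.0576
gripper_force: 45.0
time_s: 30.9
tcp_pos: [0.472, -0.3377, 0.1637]
eef_rot: [180.0, 0.1, 167.7]
contact_force: [0.3, 0.2, -4.2]
gripper_width: 0.0576
gripper_force: 45.0
spin first total -0.052 rows>= 1.748501548586077 then shift [-1.388  2.895  0.358] t 30.9
```

```bash
python3 -m inch '0 0 0 -0.013 0.3; 0 0 0 -0.013 0.3; 0 0 0 -0.013 0.3; 0 0 0 -0.013 0.3; -0.07 0.145 0 0 0.3; -0.14 0.29 0 0 0.3; -0.15 0.31 0 0 0.3; -0.15 0.31 0 0 0.3'; python3 -m inch '-0.15 0.31 0 0 0.3; -0.15 0.31 0 0 0.3; -0.15 0.31 0 0 0.3; -0.15 0.31 0 0 0.3; -0.14 0.3 0 0 0.3; -0.09 0.2 0 0 0.3; -0.05 0.1 0 0 0.3; 0 0 0 0 0.3'; python3 -m inch '0 0 0.06 0 0.3; 0 0 0.1 0 0.3; 0 0 0.12 0 0.3; 0 0 0.08 0 0.3; 0 0 0 0 0.3; 0 0 0 0 0.3; 0 0 0 0 0.3; 0 0 0 0 0.3'; python3 - <<'E'
from ms import *
plan(.6305,.117,.0555,6.4)
w=snap('wrist','w11')
E
```

```text
time_s: 31.9
tcp_pos: [0.5292, -0.1704, 0.1609]
eef_rot: [180.0, -0.2, -173.6]
contact_force: [1.8, 0.2, -3.1]
gripper_width: 0.0576
gripper_force: 45.0
time_s: 32.9
tcp_pos: [0.6298, 0.1176, 0.1612]
eef_rot: [-180.0, -0.2, -173.5]
contact_force: [-0.2, -0.2, -4.4]
gripper_width: 0.0572
gripper_force: 45.0
time_s: 33.9
tcp_pos: [0.6307, 0.1172, 0.1097]
eef_rot: [180.0, 0.1, -173.6]
contact_force: [-0.0, -0.7, -3.3]
gripper_width: 0.0573
gripper_force: 45.0
spin first total 0.0001 rows>= 0.002721630362876253 then shift [ 0.001 -0.002  0.361] t 33.9
```

View pics/w11.png

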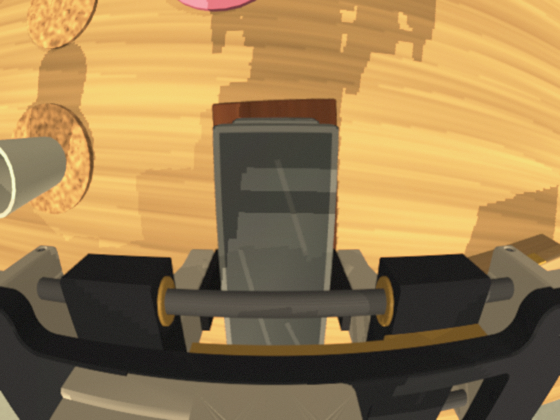

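The held slate sits over the pile as it did the first time, with its near edge at row 127, columns 215–337. Lowering now.

```bash
python3 -m inch '0 0 0.06 0 0.3; 0 0 0.09 0 0.3; 0 0 0.09 0 0.3; 0 0 0.05 0 0.3; 0 0 0.025 0 0.3; 0 0 0.01 0 0.3; 0 0 0 0 0.3; 0 0 0 0 0.3'
python3 -m inch '0 0 0.007 0 0.3; 0 0 0.007 0 0.3; 0 0 0.007 0 0.3; 0 0 0.006 0 0.3; 0 0 0 0 0.3; 0 0 0 0 0.3; 0 0 0 0 0.3; 0 0 0 0 0.3'
```

```text
time_s: 34.95
tcp_pos: [0.6307, 0.1172, 0.0608]
eef_rot: [180.0, 0.0, -173.6]
contact_force: [0.1, -0.3, -2.4]
gripper_width: 0.0576
gripper_force: 45.0
time_s: 35.95
tcp_pos: [0.6304, 0.1171, 0.0564]
eef_rot: [180.0, 0.0, -173.6]
contact_force: [0.1, -0.2, -3.1]
gripper_width: 0.0574
gripper_force: 45.0
```

```bash
python3 -m inch '0 0 0.006 0 0.3; 0 0 0 0 0.3; 0 0 0.004 0 0.3; 0 0 0 0 0.3; 0 0 0 0 0.3; 0 0 0 0 0.3; 0 0 0 0 0.3; 0 0 0 0 0.3'
```

```text
time_s: 36.95
tcp_pos: [0.6305, 0.1171, 0.0556]
eef_rot: [180.0, 0.0, -173.6]
contact_force: [-4.1, -0.0, 5.1]
gripper_width: 0.057
gripper_force: 45.0
```

```bash
python3 -m inch '0 0 0 0 1; 0 0 0 0 1; 0 0 0 0 1; 0 0 0 0 1; 0 0 0 0 1; 0 0 0 0 1; 0 0 -0.05 0 1; 0 0 -0.1 0 1'; python3 -m inch '0 0 -0.25 0 1; -0.08 0 -0.3 0 1; -0.07 0 -0.2 0 1; 0 0 -0.2 0 1; 0 0 0 0 1; 0 0 0 0 1; 0 0 0 0 1; 0 0 0 0 1'; python3 - <<'E'
from ms import *
snap('wrist','w12');snap('side','s12')
w,b=meas('w12',(215,60,345,249),(.062,.066,.07))
c=w['color'][60:260,180:380];d=L('s12')['color'][150:290,190:330]
cv2.imwrite('pics/z6.png',np.hstack([cv2.resize(c,(390,390),interpolation=cv2.INTER_CUBIC),cv2.resize(d,(390,390),interpolation=cv2.INTER_CUBIC)]))
# beaker: side-view rim + white mask
E
```

```text
time_s: 37.95
tcp_pos: [0.6301, 0.1169, 0.0777]
eef_rot: [-180.0, -0.1, -173.6]
contact_force: [-0.6, -0.1, -0.0]
gripper_width: 0.0875
gripper_force: 0.0
time_s: 38.95
tcp_pos: [0.6524, 0.1194, 0.2191]
eef_rot: [-180.0, -0.1, -173.6]
contact_force: [-0.6, 0.1, -0.4]
gripper_width: 0.0875
gripper_force: 0.0
w12 bbox (245, 95, 62, 149) area 8673.0
0.062 [631.7 116.9 150.9  59.4   6.3]
0.066 [630.9 116.9 149.   58.6   6.3]
0.07 [630.2 116.8 147.1  57.8   6.3]
```

View pics/z6.png

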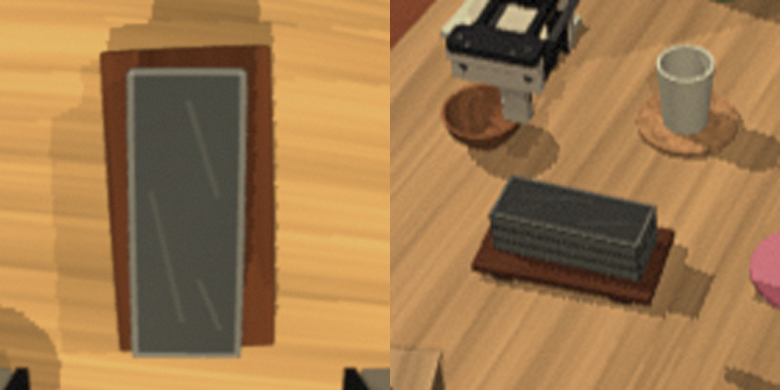

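The three slates form one flush pile: the top one fits at (630.9,116.9) and 6.3°. The beaker stands upright and centred on the large cork coaster, and the gripper is clear of everything. I'll hand it in.

```bash
python3 -c "
from plant import close_job
print(close_job())"
```

```text
the job is handed in; nothing more can be done
None
```

The job is handed in, with no verdict returned: the beaker stands upright on the large cork coaster, both loose slates lie flush on the slate on the stand (about 1 mm and 0.2° off in the last images), and the bottle, box and bowl were left alone.

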